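Fit the keyed burr rotor into the tablet mill's drive hub and hold it home

ROBOT

A 7-joint arm with a two-finger parallel gripper is mounted at the origin on a cart in front of the work surface, level with it; the furniture and walls round the work are solid. World frame = base frame: x ahead of the robot, y to its left, z up, the work surface at z = 0. Lengths are in m, angles in rad, forces in N, time in s.
With the tool pointing down it reaches from about 0.4 to 0.9 m from the base axis. Payload 5.6 kg.
Tool frame: the origin (TCP) lies at the very end of the fingers, on their centre line; the grasp point (between the pads) lies 19 mm behind it (env.grasp_offset is the distance from the TCP to the grasp point, in m); z points along the fingers, y is the line along which they close (so a half turn about z gives the same grasp; the last joint's range is limited). The gripper opens to 92 mm and grips with 3 to 60 N. Pads are 20 mm wide; open, the fingers measure 128 mm over their backs; the gripper's body (75 mm by 189 mm) begins 69 mm behind the grasp point.
Start: joints at [-0.043, 0.468, -0.012, 1.603, 0.006, 1.071, -0.056], TCP at [0.65, -0, 0.215] pointing down, gripper open.
Joint ranges: [-2.53, 2.53], [-0.31, 2.02], [-1.57, 1.55], [0.28, 2.44], [-1.29, 4.43], [0.15, 1.84], [-2.92, 2.92]. Speed limits (rad/s): [2.57, 2.57, 3.14, 3.14, 3.14, 3.14, 3.14].

INTERFACE

Orientations are given as a unit quaternion [w, x, y, z].
In Python, from rig import env, read_camera, search_frame, cut_out gives the robot as it stands.
- The arm moves only by the shell command python3 -m crank 'ROWS' [OPENING] [FORCE]. ROWS is JSON, a list of rows, each a list of 6 numbers: the shift along the tool's x, y, z normalised to -1 to 1, where 1 is 0.8 m, then the turn, a rotation vector about the tool's x, y, z normalised to -1 to 1, where 1 is pi rad. A call has 1 to 12 rows; each row is the pose to reach, as a shift and turn from the pose commanded when the call began, along the tool's axes at that moment, turning the shorter way round; what a row does not reach only later rows make up. A row lasts 1/8 s, in which the tool goes at most 62.5 mm and 10.7 degrees, less where a joint would pass 70% of its speed; a pose out of reach is approached as far as the arm can. A call with a number of a shift or a turn outside -1 to 1 is refused whole. A call with a gripper value outside its range is refused whole. OPENING is the opening, from 0 (shut) to 1 (fully open), set as the call begins (- or left out, the last holds). The fingers move at their own pace and stop on an object; FORCE is the grip in N (left out, the last holds). Time passes only in rows, so rows that repeat a pose let the fingers close. It gives the time, the measured TCP pose, the force, the opening and the grip force at its end, in the units of the state.
- env.get_obs(): the state, without advancing time (a new reading comes with each control period).
- read_camera(name): name is "scene" or "side" or "wrist"; returns a dict with "color" (420x560x3 uint8, red, green, blue), "mtx" (3x3 intrinsics, pixels), "k1" (the pictures are not rectified: a ray, as slopes to the right and down, at radius r is drawn at 1 + k1 r^2 times it, then the intrinsics apply), "R" (3x3) and "t" (3): a world point X has camera coordinates R X + t; the wrist camera has in their place "T_tool_cam" (4x4, takes a point from camera to tool coordinates, whose origin is the TCP and whose axes are the flange's). Camera axes: x right, y down, z forward; pixel columns grow to the right and rows downward; lengths in m; the calibration is good to about 2 mm. A picture is of the moment at which its call begins: read the wrist's pose just before it. There is no depth.
- env.job_done(): hands the job in; it is judged then, once.
Trained networks look in a picture, given as the dict that the camera call returned (one of the last four; its "shot" number tells which), for a name from the list of things; names that differ only in an ending like _2 or _b are one class to them, and where a whole thing is asked for, a point or a joint stands for the part that bears it (a point fixed in the world has none). Each returns a list of dicts, best first, with "score" (0 to 1); they miss things now and then, are a little off and sometimes report something else, mostly with a low value. They report only what shows in the picture. A call takes as long as a camera call. They do not tell look-alikes from the thing itself.
- search_frame(target, picture): "point" ([column, row] in pixels, amid what is visible of it).
- cut_out(target, picture): "pixels" (420x560 bool, what is visible of it) and "point" ([column, row] in pixels, amid what is visible of it).
The state is a dict: "time_s": time; "joint_positions": joint angles; "qvel": joint speeds; "joint_torque": joint torques, N m; "ee_pos": TCP position; "tool_rot": TCP orientation; "ft_force": force on the tool from outside, world axes, zero at the start; "torque": the same for the moment, N m; "finger_gap": finger opening in m; "gripper_force": force on a finger pad.
Only numpy, scipy, OpenCV 4.12 (cv2) and the standard library are available. Lean on these libraries where they do the work, as an engineer would, in place of code of your own. Each camera call takes 0.05 s, during which the arm holds its last target. There are 200 camera calls.

TASK

Get the tablet mill ready: first slide its drive carriage by the black upright handle, out from under the hopper, all the way against the red stop. Then take the burr rotor out of the blue parking block, push its keyed shaft down into the drive hub, turning it until the key slips into the keyway, and keep pushing against the ejector spring until the rotor's disc sits fully home on the hub. Finish while still gripping the rotor and holding it pressed home, with the carriage still at the stop and the bottle, vials and carton left where they stand.

Things in the scene. Friction and masses are not known exactly. Their poses are not given: they have to be found in the camera images.
- mill: tablet mill, fixed: grey plinth 200 (x) x 270 (y) x 28 mm, two steel rails along its y, a red stop block at its +y end. At its -y end a rear column carries a steel hopper over the rails (arm underside 109 mm, rim 135 mm above the ledge, 60 mm wide in y). Origin: on the ledge under the middle of the rails; x away from the robot, y along the rails to the red stop, z up
- carriage (a joint): travel of the aluminium drive carriage along the mill's +y axis, in m: 0 = drive hub right under the hopper, 0.130 = against the red stop. Stays where it is left; about 4 N of friction
- carriage_grip (a point): grasp point in the carriage's black upright handle, 12 mm below its top (top 100 mm above the ledge): handle 14 mm thick along the mill's y, 24 mm along its x, free for 50 mm below its top down to a foot plate 30 mm wide. It stands 85 mm in front (-x) of the hub's axis. Axes as the mill's
- hub_mouth (a point): centre of the top face of the steel drive hub on the carriage, 100 mm above the ledge. Hub 44 mm across, upright bore 22 mm, keyway 8 mm wide, open to the outside. The point's x points from the axis along the keyway (red mark on the flange below it), within 0.45 rad of the mill's x; z up. A brake (0.25 N m) holds the hub; it turns at most 0.6 rad either way
- ejector (a joint): travel of the spring ejector pin at the bottom of the bore, in m: 0 = up, its brass top 30 mm below the hub's top face; 0.010 when a rotor is fully home. Its spring pushes up with about 4 N at 0 and 8 N with the rotor home, so an unheld rotor rises again
- rotor: burr rotor, 0.1 to 0.2 kg, upright in the parking block: steel shaft 20 mm across, 40 mm long, chamfered tip; brass key 5.5 mm wide on its +x side, reaching 14.5 mm from the axis, starting 16 mm above the tip. Above the shaft a dark toothed disc 58 mm across, 8 mm thick; its underside seats on the hub. Origin: centre of the shaft's tip; z up along the shaft
- rotor_grip (a point): grasp point in the rotor's flat white grip tab on top of its disc, 73 mm above the shaft's tip: tab 14 mm thick along the rotor's y, 32 mm wide along its x, from 48 to 89 mm above the tip. A red rib on the disc and a red stripe on the tab's top lie on the key's side (+x). Axes as the rotor's
- holder: blue parking block 80 x 80 x 50 mm fixed to the ledge, with an upright round hole 33 mm across; the rotor's disc rests on its top, shaft in the hole. It stands left or right of the mill. Origin: centre of its underside
- stock_bottle_blue: white bottle with a blue cap, 62 mm across, 105 mm tall, on the other side of the mill from the parking block; leave it alone. Origin: centre of its underside
- vial_orange: orange vial with white cap, 47 mm across, 74 mm tall, at the back right; leave it alone. Origin: centre of its underside
- vial_clear: clear-white vial with white cap, 37 mm across, 60 mm tall, at the back right; leave it alone. Origin: centre of its underside
- med_carton_2: yellow carton 50 x 50 x 76 mm at the back left; leave it alone. Origin: centre of its underside
Mind the look-alikes: they are no part of the job. Leave any green look-alike of the rotor alone.

How it is judged:
On the way, in this order (a step that is already met when the one before it is completed fails the run):
1. the carriage is against the red stop (value of joint carriage above 0.127 m), for 0.2 s.
2. the rotor is fully home in the hub with its key in the keyway (z of rotor in the frame of hub_mouth below -0.0375 m and horizontal distance between rotor and hub_mouth below 0.003 m and angle between the x axis of rotor and the x axis of hub_mouth, either way round below 0.2 rad and value of joint ejector above 0.0075 m), for 0.2 s.
At the end, for the whole second after the job is handed in: carriage within 4 mm of the red stop; rotor upright in the hub (axis within 3 mm), key in the keyway, its disc within 2.5 mm of the hub's top face, ejector pressed down at least 7.5 mm, rotor still and gripped by the fingers (over 3 N); bottle, vials and carton within 30 mm of where they stood (all of step 2 and value of joint carriage above 0.126 m and contact force between the fingers and rotor above 3 N and angle between rotor's own z axis and vertical below 0.08 rad and linear speed of rotor below 0.02 m/s and distance of each of stock_bottle_blue, vial_orange, vial_clear, med_carton_2 from where it was at the start of the episode below 0.03 m); the arm keeps its last pose, push and grip.
It fails at once if the bottle, a vial or the carton is knocked or pushed away (distance of any of stock_bottle_blue, vial_orange, vial_clear, med_carton_2 from where it was at the start of the episode above 0.03 m).
It also fails if it takes over 51 s, if anything falls off the work surface, if the arm or the gripper's body presses on something with over 40 N, if the wrist force passes 120 N, or if a joint passes its speed limit or range.

## Working session

There is one attempt and no reset: what is moved stays moved. The work goes in short steps, Python scripts to look and compute and a shell command to move; the robot and the scene stay as the last step left them, time stands still between calls to the robot, and variables do not carry over. Pictures are saved under pics/ and viewed, at most 10 in all, crops included, and the job is handed in when it is done.

```bash
ls; mkdir -p pics
cat > h.py <<'E'
import numpy as np, cv2
from rig import env, read_camera, search_frame, cut_out
def save(p,n): cv2.imwrite('pics/'+n,cv2.cvtColor(p,cv2.COLOR_RGB2BGR))
def q2R(q):
    from scipy.spatial.transform import Rotation as Ro
    return Ro.from_quat([q[1],q[2],q[3],q[0]]).as_matrix()
def ext(c,o=None):
    if 'R' in c: return np.array(c['R']),np.array(c['t'])
    T=np.array(c['T_tool_cam']);Rw=q2R(o['tool_rot'])@T[:3,:3];pw=q2R(o['tool_rot'])@T[:3,3]+np.array(o['ee_pos'])
    return Rw.T,-Rw.T@pw
def ray(c,px,o=None):
    R,t=ext(c,o);K=np.array(c['mtx']);k=c['k1']
    d=np.array([(px[0]-K[0,2])/K[0,0],(px[1]-K[1,2])/K[1,1]]);u=d.copy()
    for _ in range(30): u=d/(1+k*(u@u))
    v=R.T@np.array([u[0],u[1],1.]);return -R.T@t,v/np.linalg.norm(v)
def atz(c,px,z,o=None):
    p,v=ray(c,px,o);return p+v*(z-p[2])/v[2]
def proj(c,X,o=None):
    R,t=ext(c,o);K=np.array(c['mtx']);x=R@np.array(X)+t;u=x[:2]/x[2];u=u*(1+c['k1']*(u@u))
    return np.array([K[0,0]*u[0]+K[0,2],K[1,1]*u[1]+K[1,2]])
def tri(rs):
    A=sum(np.eye(3)-np.outer(v,v) for p,v in rs);b=sum((np.eye(3)-np.outer(v,v))@p for p,v in rs)
    X=np.linalg.solve(A,b);return X,[np.linalg.norm((np.eye(3)-np.outer(v,v))@(X-p)) for p,v in rs]
E
python3 - <<'E'
from h import *
a=read_camera('scene');b=read_camera('side')
save(cv2.resize(np.vstack([a['color'],b['color']]),(600,900))[:, :],'x.png')
save(a['color'],'scene.png');save(b['color'],'side.png')
for c in (a,b):
    R,t=ext(c);print('cam',-R.T@t)
    for n in ['carriage_grip','hub_mouth','rotor','rotor_grip','holder','stock_bottle_blue','mill']:
        print(n,[(np.round(r['point']),round(r['score'],2)) for r in search_frame(n,c)[:3]])
E
```

```text
pics
cam [ 1.24682029 -0.11350869  1.32869512]
carriage_grip [(array([269., 221.]), 0.49), (array([370., 216.]), 0.25)]
hub_mouth []
rotor [(array([375., 203.]), 0.71), (array([367., 176.]), 0.53), (array([270., 224.]), 0.32)]
rotor_grip [(array([376., 204.]), 0.78), (array([368., 177.]), 0.66)]
holder [(array([384., 259.]), 0.74), (array([369., 213.]), 0.71)]
stock_bottle_blue [(array([173., 251.]), 0.63)]
mill [(array([281., 253.]), 0.93)]
cam [ 0.34463568 -1.12879724  0.82352207]
carriage_grip [(array([299., 215.]), 0.91)]
hub_mouth [(array([307., 209.]), 0.47)]
rotor [(array([233., 195.]), 0.85), (array([264., 152.]), 0.57), (array([227., 159.]), 0.56)]
rotor_grip [(array([235., 191.]), 0.84), (array([223., 158.]), 0.7), (array([260., 154.]), 0.57)]
holder [(array([260., 166.]), 0.8)]
stock_bottle_blue [(array([320., 290.]), 0.92), (array([308., 208.]), 0.56), (array([260., 165.]), 0.29)]
mill [(array([306., 213.]), 0.78)]
```

View pics/scene.png

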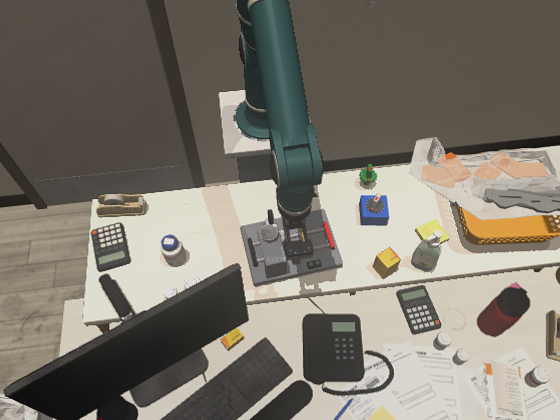

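View pics/side.png

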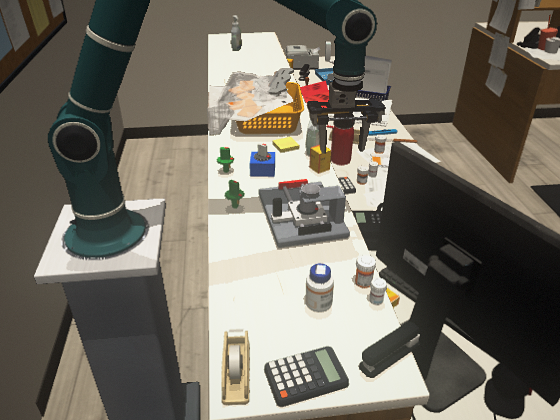

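Candidates for the rotor are the white-tab piece in the blue block (scene 375,203 / side 263,152) and two green look-alikes (scene 368,176 / side 225,158, and side 235,193). I choose the one in the blue block. The handle candidate is the black upright at scene (270,217) / side (277,207).

Run:
```python
from h import *
a=read_camera('scene');b=read_camera('side')
A=cv2.resize(a['color'][165:285,230:400],(800,565)[:2],interpolation=cv2.INTER_CUBIC)
A=cv2.resize(a['color'][165:285,235:405],None,fx=2.35,fy=2.35,interpolation=cv2.INTER_CUBIC)
B=cv2.resize(b['color'][140:250,205:375],None,fx=2.35,fy=2.35,interpolation=cv2.INTER_CUBIC)
A=A[:,:400];B=B[:,:400]
save(np.vstack([A,B]),'crop1.png');print(A.shape,B.shape)
for n in ['mill','holder','rotor']:
  for c,l in ((a,'scene'),(b,'side')):
    for r in cut_out(n,c)[:3]:
        ys,xs=np.nonzero(r['pixels']);print(n,l,round(r['score'],2),np.round(r['point']),xs.min(),xs.max(),ys.min(),ys.max(),len(xs))
# handle & tab rough
h,e=tri([ray(a,(270,212)),ray(b,(277,199))]);print('handle top',h,e)
h,e=tri([ray(a,(375,199)),ray(b,(264,146))]);print('rotor top',h,e)
```

```text
(282, 400, 3) (258, 400, 3)
mill scene 0.89 [280. 250.] 241 341 209 284 4410
mill side 0.77 [303. 212.] 258 350 179 247 4784
holder scene 0.82 [368. 216.] 359 388 195 224 557
holder scene 0.5 [278. 250.] 240 342 209 284 4414
holder side 0.6 [260. 164.] 250 274 152 176 452
rotor scene 0.82 [375. 206.] 367 383 195 212 215
rotor scene 0.73 [369. 177.] 359 376 165 184 245
rotor side 0.75 [263. 150.] 255 269 143 159 179
rotor side 0.72 [227. 158.] 218 232 147 171 240
rotor side 0.7 [233. 194.] 226 243 181 205 252
handle top [ 0.47209851 -0.03922931  0.09772714] [np.float64(0.0007713563707668791), np.float64(0.0007713563707669192)]
rotor top [0.46728922 0.27920189 0.09369144] [np.float64(0.0016465517368861515), np.float64(0.0016465517368861276)]
```

View pics/crop1.png

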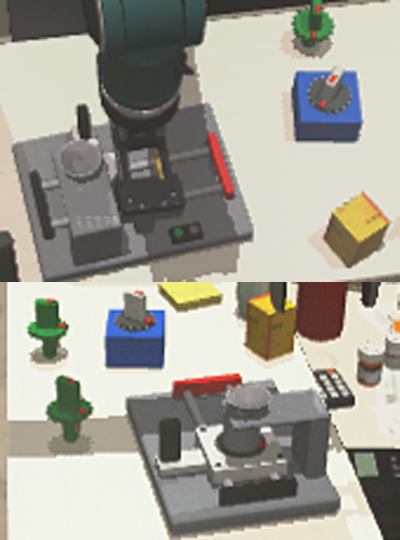

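Run:
```python
from h import *
a=read_camera('scene');b=read_camera('side')
for p in [(15,145),(198,103),(252,240),(45,280)]:
    print(p,np.round(atz(a,(235+p[0]/2.35,165+p[1]/2.35),.028),3))
for p in [(128,398),(270,382),(340,515),(172,528)]:
    print('side',p,np.round(atz(b,(205+p[0]/2.35,140+(p[1]-282)/2.35),.028),3))
for p in [(70,435),(47,355)]: print('green base',np.round(atz(b,(205+p[0]/2.35,140+(p[1]-282)/2.35),.0),3))
for p in [(332,70),(322,103),(330,92)]: print('rotor tab top, rib, disc',np.round(atz(a,(235+p[0]/2.35,165+p[1]/2.35),.099 if p[1]==70 else .058),3))
w=read_camera('wrist');o=env.get_obs();print(np.round(w['T_tool_cam'],3).tolist(),w['mtx'][0],w['k1']);print(o['ee_pos'],np.round(q2R(o['tool_rot']),3).tolist(),o['time_s'],o['finger_gap'],env.grasp_offset)
save(w['color'],'w1.png')
```

```text
(15, 145) [ 0.468 -0.128  0.028]
(198, 103) [0.437 0.12  0.028]
(252, 240) [0.644 0.15  0.028]
(45, 280) [ 0.663 -0.11   0.028]
side (128, 398) [0.439 0.123 0.028]
side (270, 382) [0.627 0.14  0.028]
side (340, 515) [ 0.651 -0.147  0.028]
side (172, 528) [ 0.463 -0.147  0.028]
green base [0.361 0.089 0.   ]
green base [0.339 0.294 0.   ]
rotor tab top, rib, disc [0.454 0.286 0.099]
rotor tab top, rib, disc [0.477 0.274 0.058]
rotor tab top, rib, disc [0.462 0.288 0.058]
[[-0.0, -0.97, -0.242, 0.067], [1.0, -0.0, -0.0, 0.0], [0.0, -0.242, 0.97, -0.17], [0.0, 0.0, 0.0, 1.0]] [295.97394813   0.         283.42072829] -0.03236288772896189
[ 6.49991121e-01 -3.73525639e-05  2.14582993e-01] [[0.0, 1.0, -0.0], [1.0, -0.0, -0.0], [-0.0, -0.0, -1.0]] 1.35 0.09212499892277438 0.0187
```

View pics/w1.png

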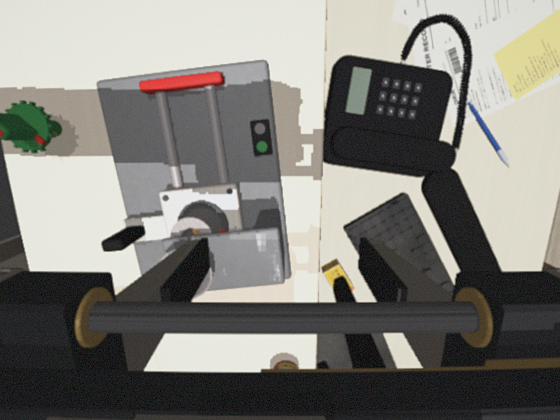

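The wrist picture shows the red stop at (142..222, 82), the plinth's corners at (98,82), (268,61) and (290,275), the handle's top near (130,237) and a green look-alike at (28,128). I'll get the mill's yaw from these.

Run:
```python
from h import *
o=env.get_obs();w=read_camera('wrist')
for n,p,z in [('c-+',(98,82),.028),('c++',(268,61),.028),('c+-',(290,275),.028),('stopL',(143,80),.05),('stopR',(222,74),.05),('hub',(203,218),.1),('green',(28,128),.05)]:
    print(n,np.round(atz(w,p,z,o),4))
# handle mask: dark
g=w['color'].max(2)[215:265,95:150]
m=(g<45).astype(np.uint8);n,l,s,c=cv2.connectedComponentsWithStats(m)
for i in range(1,n):
    if s[i,4]>30:
        r=cv2.minAreaRect(np.argwhere(l==i)[:,::-1].astype(np.float32));bx=cv2.boxPoints(r)+[95,215];print(s[i],[np.round(atz(w,q,.1,o)[:2],3).tolist() for q in bx],np.round(bx).tolist())
print([(r['point'],r['score']) for r in search_frame('carriage_grip',w)[:2]])
save(cv2.resize(w['color'][50:300,60:310],None,fx=2.3,fy=2.3,interpolation=cv2.INTER_CUBIC),'w1c.png')
```

```text
c-+ [0.4388 0.132  0.028 ]
c++ [0.6331 0.1521 0.028 ]
c+- [ 0.6588 -0.1059  0.028 ]
stopL [0.5009 0.1293 0.05  ]
stopR [0.5855 0.1344 0.05  ]
hub [ 0.5698 -0.0091  0.1   ]
green [0.3645 0.0816 0.05  ]
[  8  11  41  25 528] [[0.461, -0.036], [0.505, -0.012], [0.511, -0.026], [0.467, -0.05]] [[100.0, 243.0], [139.0, 221.0], [147.0, 234.0], [108.0, 256.0]]
[([188.4, 216.9], 0.6)]
```

View pics/w1c.png

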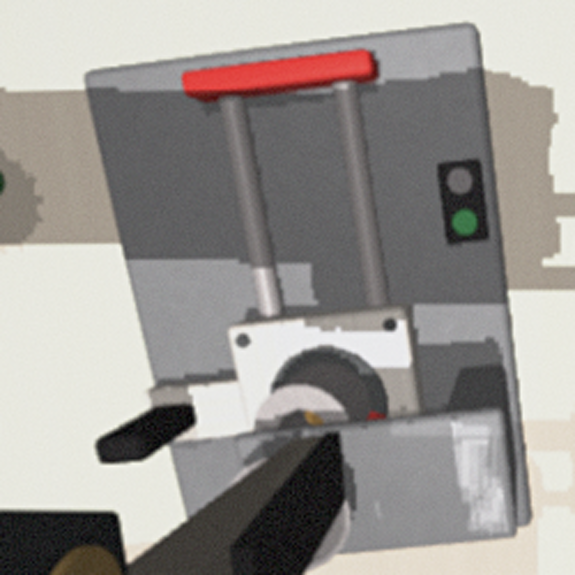

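The mill's yaw is about +0.10 rad from two edges that agree. Its origin is near (0.549, 0.008) and the handle's top is near (0.470, -0.039), which fits the given 85 mm offset. I'll go above the handle first.

```bash
python3 -m crank '[[-0.049,-0.223,0,0,0,-0.532],[-0.049,-0.223,0,0,0,-0.532],[-0.049,-0.223,0,0,0,-0.532],[-0.049,-0.223,0,0,0,-0.532],[-0.049,-0.223,0,0,0,-0.532],[-0.049,-0.223,0,0,0,-0.532],[-0.049,-0.223,0,0,0,-0.532],[-0.049,-0.223,0,0,0,-0.532],[-0.049,-0.223,0.07,0,0,-0.532],[-0.049,-0.223,0.07,0,0,-0.532],[-0.049,-0.223,0.07,0,0,-0.532]]' 1 20
python3 - <<'E'
from h import *
o=env.get_obs();w=read_camera('wrist');print(o['ee_pos'],np.round(q2R(o['tool_rot']),3).tolist(),np.round(o['joint_positions'],2))
for X in [(.47,-.039,.1),(.557,-.03,.1),(.45,.28,.099)]: print(proj(w,X,o))
save(w['color'],'w2.png')
E
```

```text
time_s: 2.82
ee_pos: [0.4723, -0.0392, 0.1598]
tool_rot: [0.001, -0.049, 0.999, -0.0]
ft_force: [0.2, -0.3, 1.0]
finger_gap: 0.0917
gripper_force: 0.0
[ 0.47234549 -0.03924687  0.15976731] [[-0.995, -0.097, 0.001], [-0.097, 0.995, -0.0], [-0.001, -0.0, -1.0]] [ 0.23  0.26 -0.24  2.06  0.08  0.83  1.6 ]
[284.66104242 222.30558655]
[285.11795588 317.47931326]
[651.68487724 233.72331177]
```

View pics/w2.png

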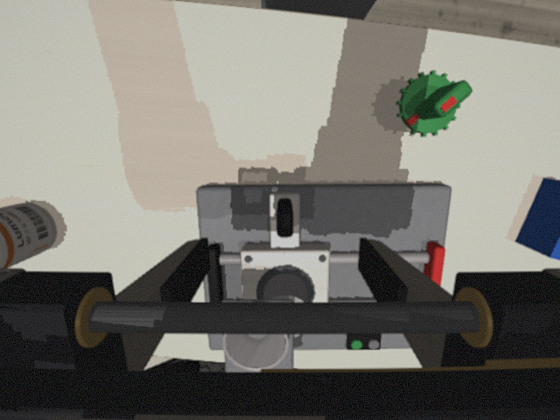

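```bash
python3 -m crank '[[0,0,0.06,0,0,0],[0,0,0.1,0,0,0],[0,0,0.112,0,0,0],[0,0,0.112,0,0,0]]' 1 25
python3 -m crank '[[0,0,0,0,0,0],[0,0,0,0,0,0],[0,0,0,0,0,0],[0,0,0,0,0,0],[0,0,0,0,0,0],[0,0,0,0,0,0],[0,0,0,0,0,0]]' 0 25
```

```text
time_s: 3.38
ee_pos: [0.4725, -0.0392, 0.0699]
tool_rot: [0.001, -0.05, 0.999, -0.0]
ft_force: [0.3, 0.7, 0.3]
finger_gap: 0.0916
gripper_force: 0.0
time_s: 4.25
ee_pos: [0.4716, -0.0392, 0.0689]
tool_rot: [-0.0, -0.05, 0.999, 0.0]
ft_force: [0.2, 0.0, -0.4]
finger_gap: 0.0241
gripper_force: 0.0
```

```bash
python3 -m crank '[[0,0,0,0,0,0],[0,0,0,0,0,0],[0,0,0,0,0,0],[0,0.02,0,0,0,0],[0,0.045,0,0,0,0],[0,0.07,0,0,0,0],[0,0.095,0,0,0,0],[0,0.12,0,0,0,0],[0,0.14,0,0,0,0],[0,0.152,0,0,0,0],[0,0.16,0,0,0,0]]' 0 25
```

```text
time_s: 5.62
ee_pos: [0.4599, 0.0706, 0.0687]
tool_rot: [-0.002, -0.045, 0.999, -0.01]
ft_force: [6.0, -49.1, 5.9]
finger_gap: 0.0195
gripper_force: 25.0
```

```bash
python3 -m crank '[[0,0.004,0,0,0,0],[0,0.006,0,0,0,0],[0,0.006,0,0,0,0],[0,0.006,0,0,0,0]]' 0 25
```

```text
time_s: 6.12
ee_pos: [0.4596, 0.074, 0.0686]
tool_rot: [-0.002, -0.044, 0.999, -0.011]
ft_force: [6.7, -48.9, 5.0]
finger_gap: 0.0259
gripper_force: 25.0
```

```bash
python3 -m crank '[[0,-0.01,0,0,0,0],[0,-0.012,0,0,0,0],[0,-0.012,0,0,0,0]]' 0 25
python3 - <<'E'
from h import *
b=read_camera('side');o=env.get_obs();w=read_camera('wrist');a=read_camera('scene')
B=cv2.resize(b['color'][140:250,205:375],None,fx=2.35,fy=2.35,interpolation=cv2.INTER_CUBIC)[:,:400]
A=cv2.resize(a['color'][165:285,235:405],None,fx=2.35,fy=2.35,interpolation=cv2.INTER_CUBIC)[:,:400]
W=cv2.resize(w['color'][140:360,180:480],(400,293))
save(np.hstack([np.vstack([A,B]),np.vstack([W,np.zeros((540-293,400,3),np.uint8)])]),'st.png')
E
```

```text
time_s: 6.5
ee_pos: [0.4601, 0.0678, 0.0688]
tool_rot: [-0.002, -0.045, 0.999, -0.008]
ft_force: [4.6, -40.8, 5.7]
finger_gap: 0.0141
gripper_force: 25.0
```

View pics/st.png

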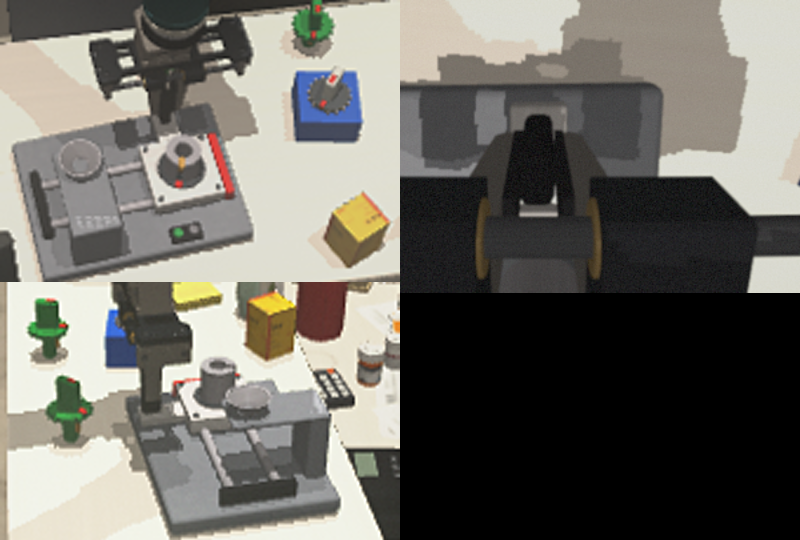

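The carriage plate now lies against the red stop in both views, at scene crop (215,165) and side crop (178,400), and the force was rigid. Next I relax the push, release, rise and look at the hub.

```bash
python3 -m crank '[[0,-0.008,0,0,0,0],[0,-0.016,0,0,0,0],[0,-0.016,0,0,0,0]]' 0 25
python3 -m crank '[[0,0,0,0,0,0],[0,0,0,0,0,0],[0,0,0,0,0,0],[0,0,0,0,0,0],[0,0,-0.05,0,0,0],[0,0,-0.1,0,0,0],[0,0,-0.15,0,0,0],[0,0,-0.2,0,0,0],[-0.06,0,-0.22,0,0,0],[-0.08,0,-0.22,0,0,0],[-0.08,0,-0.22,0,0,0]]' 1 25
python3 - <<'E'
from h import *
o=env.get_obs();w=read_camera('wrist');a=read_camera('scene')
print(o['ee_pos'],np.round(q2R(o['tool_rot']),3).tolist(),o['time_s'])
W=cv2.resize(w['color'][100:310,150:450],(800,560),interpolation=cv2.INTER_CUBIC)
save(W,'hub.png');print(proj(w,(.5447,.0763,.1),o),proj(a,(.5447,.0763,.1)))
for n in ('hub_mouth','carriage_grip'):print([(r['point'],r['score']) for r in search_frame(n,w)[:2]])
E
```

```text
time_s: 7.02
ee_pos: [0.4603, 0.0677, 0.0688]
tool_rot: [-0.001, -0.049, 0.999, -0.002]
ft_force: [0.0, -9.2, 1.4]
finger_gap: 0.0138
gripper_force: 25.0
time_s: 8.4
ee_pos: [0.5239, 0.0772, 0.2439]
tool_rot: [-0.001, -0.05, 0.999, 0.0]
ft_force: [0.1, -0.5, -0.3]
finger_gap: 0.0921
gripper_force: 0.0
[0.52385279 0.07719355 0.24385976] [[-0.995, -0.1, -0.002], [-0.1, 0.995, 0.0], [0.002, 0.0, -1.0]] 8.4
[281.11729851 221.85577978] [312.72732254 228.32496544]
[([280.9, 213.4], 0.63)]
[([280.5, 203.6], 0.7)]
```

View pics/hub.png

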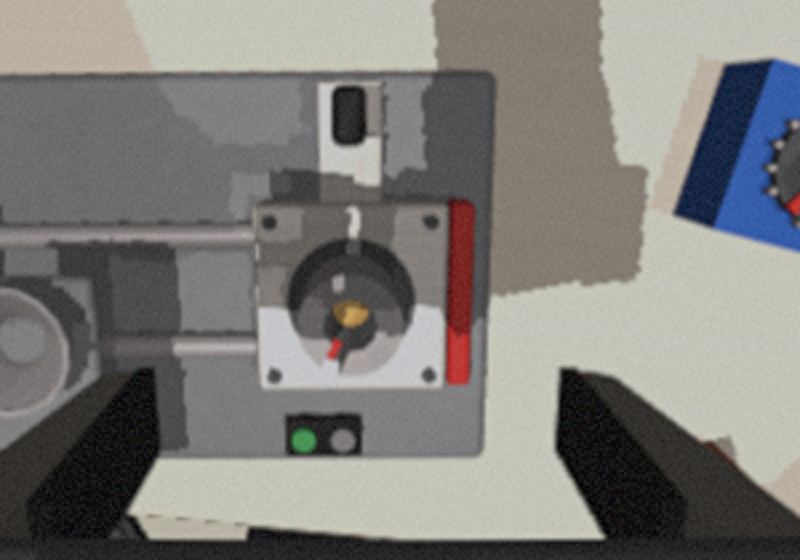

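The hub mouth is at crop (350,324), just where the handle-based prediction put it. The keyway's red mark is at (335,348) and the plate touches the stop at x=447. I'll measure the reds numerically.

```bash
cat >> h.py <<'E'
def reds(c,x0,x1,y0,y1,mn=3):
    I=c['color'][y0:y1,x0:x1].astype(int);m=((I[...,0]>90)&(I[...,0]>1.8*I[...,1])&(I[...,0]>1.8*I[...,2])).astype(np.uint8)
    n,l,s,ce=cv2.connectedComponentsWithStats(m,connectivity=8)
    return [(ce[i]+[x0,y0],s[i,4]) for i in range(1,n) if s[i,4]>=mn]
E
python3 - <<'E'
from h import *
o=env.get_obs();w=read_camera('wrist');a=read_camera('scene')
rw=reds(w,262,300,195,250);ra=reds(a,300,322,220,250);print(rw,ra)
for p,_ in rw:
  for q,_ in ra:
    X,e=tri([ray(w,p,o),ray(a,q)]);print('mark',X,e[0], 'ang',np.arctan2(X[1]-.0763,X[0]-.5447))
print('rotor reds',[(np.round(p,1),n,np.round(atz(a,p,.099),4),np.round(atz(a,p,.058),4)) for p,n in reds(a,360,390,190,215,2)])
b=read_camera('side');print('side',[(np.round(p,1),n,np.round(atz(b,p,.099),4),np.round(atz(b,p,.06),4)) for p,n in reds(b,250,275,140,163,2)])
# bore outline: print gray patch
g=cv2.cvtColor(w['color'],cv2.COLOR_RGB2GRAY);print(g[206:246,262:302:1][::1,4:36:1].tolist() if 0 else '')
E
```

```text
[(array([275.26086957, 231.08695652]), np.int32(23))] [(array([310.66666667, 242.88888889]), np.int32(9))]
mark [0.56833155 0.06965488 0.05700613] 0.0010964658547095551 ang -0.2741181456528167
rotor reds [(array([376.2, 198. ]), np.int32(6), array([0.4658, 0.2827, 0.099 ]), array([0.4398, 0.2959, 0.058 ])), (array([372.2, 208.8]), np.int32(6), array([0.5019, 0.2619, 0.099 ]), array([0.4771, 0.2744, 0.058 ]))]
side [(array([264., 144.]), np.int32(3), array([0.4688, 0.2804, 0.099 ]), array([0.4754, 0.3562, 0.06  ])), (array([267.5, 155.7]), np.int32(6), array([0.4719, 0.2012, 0.099 ]), array([0.4788, 0.2728, 0.06  ]))]
```

```bash
python3 -m crank '[[0.055,0.27,0,0,0,0.23],[0.055,0.27,0,0,0,0.23],[0.055,0.27,0,0,0,0.23],[0.055,0.27,0,0,0,0.23],[0.055,0.27,0.05,0,0,0.23],[0.055,0.27,0.05,0,0,0.23],[0.055,0.27,0.05,0,0,0.23]]' 1 25
python3 - <<'E'
from h import *
o=env.get_obs();w=read_camera('wrist');print(o['ee_pos'],np.round(q2R(o['tool_rot']),3).tolist(),np.round(o['joint_positions'],2))
x,y=proj(w,(.459,.2875,.08),o).astype(int);print(x,y)
save(cv2.resize(w['color'][y-90:y+90,x-120:x+120],(800,600),interpolation=cv2.INTER_CUBIC),'rot.png')
for p,n in reds(w,x-70,x+70,y-70,y+70): print(np.round(p,1),n,np.round(atz(w,p,.099,o),4),np.round(atz(w,p,.059,o),4))
for n in ('rotor','rotor_grip','holder'):
  for r in cut_out(n,w)[:2]:
    ys,xs=np.nonzero(r['pixels']);print(n,np.round(r['point'],1),r['score'],xs.min(),xs.max(),ys.min(),ys.max(),len(xs))
E
```

```text
time_s: 9.62
ee_pos: [0.4595, 0.287, 0.2059]
tool_rot: [0.0, 0.306, 0.952, 0.0]
ft_force: [-0.4, 0.6, -0.4]
finger_gap: 0.0915
gripper_force: 0.0
[0.45946373 0.28700838 0.20586657] [[-0.812, 0.583, 0.001], [0.583, 0.812, 0.0], [-0.001, 0.001, -1.0]] [-0.38  0.32 -0.28  1.86  0.11  0.98  0.23]
283 205
[284.3 219.2] 66 [0.4665 0.2827 0.099 ] [0.4755 0.2764 0.059 ]
rotor [ 89.5 234.6] 0.94 65 121 210 256 2034
rotor [284.5 204.9] 0.88 258 310 178 227 1918
rotor_grip [ 93.1 235.1] 0.96 65 121 209 258 2135
rotor_grip [225.8 110.3] 0.74 198 249 79 133 2092
holder [291.2 181.6] 0.91 238 331 153 245 3333
```

View pics/rot.png

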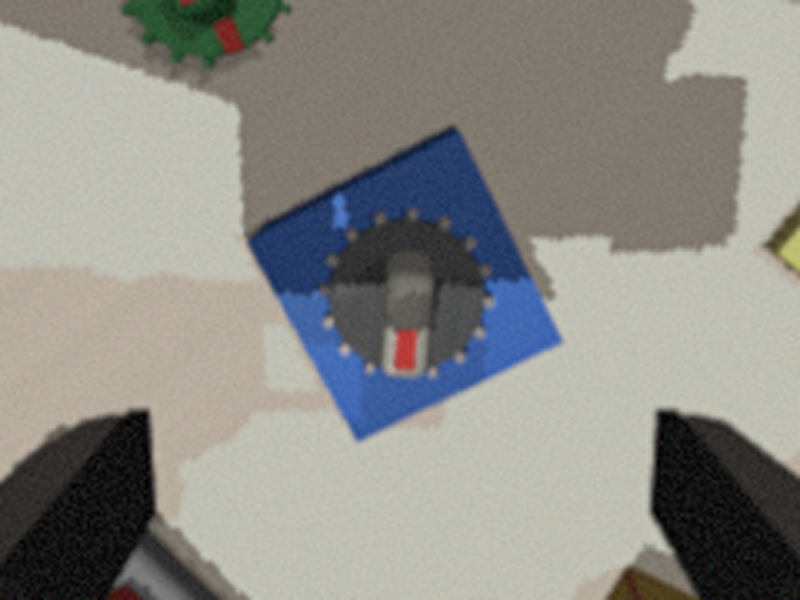

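The rotor in the blue block has its tab top centred at about crop (408,318), with the red stripe at (406,350) pointing to image-down, and the green look-alikes are elsewhere. The fingers are within 2 mm and about 0.04 rad of it, so I descend and grip.

```bash
python3 -m crank '[[0,0.002,0.06,0,0,0.01],[0,0.002,0.12,0,0,0.01],[0,0.002,0.16,0,0,0.01],[0,0.002,0.176,0,0,0.01],[0,0.002,0.176,0,0,0.01]]' 1 40
python3 -m crank '[[0,0,0,0,0,0],[0,0,0,0,0,0],[0,0,0,0,0,0],[0,0,0,0,0,0],[0,0,0,0,0,0],[0,0,0,0,0,0],[0,0,0,0,0,0],[0,0,0,0,0,0],[0,0,0,0,0,0],[0,0,0,0,0,0]]' 0 40
```

```text
time_s: 10.45
ee_pos: [0.46, 0.2887, 0.0643]
tool_rot: [-0.0, 0.321, 0.947, -0.0]
ft_force: [0.8, 0.8, -0.6]
finger_gap: 0.0919
gripper_force: 0.0
time_s: 11.7
ee_pos: [0.4597, 0.2888, 0.0641]
tool_rot: [-0.0, 0.321, 0.947, -0.0]
ft_force: [0.4, -0.2, -0.3]
finger_gap: 0.0136
gripper_force: 40.0
```

```bash
python3 -m crank '[[0,0,-0.04,0,0,0],[0,0,-0.09,0,0,0],[0,0,-0.14,0,0,0],[0,0,-0.15,0,0,0],[-0.06,-0.036,-0.15,0,0,-0.03],[-0.12,-0.071,-0.15,0,0,-0.06],[-0.18,-0.107,-0.15,0,0,-0.09],[-0.225,-0.134,-0.15,0,0,-0.121],[-0.246,-0.146,-0.15,0,0,-0.121],[-0.246,-0.146,-0.15,0,0,-0.121],[-0.246,-0.146,-0.15,0,0,-0.121]]' 0 40
python3 - <<'E'
from h import *
o=env.get_obs();w=read_camera('wrist');a=read_camera('scene');b=read_camera('side')
R=q2R(o['tool_rot']);p=np.array(o['ee_pos']);print(p,np.round(R,3).tolist(),o['finger_gap'])
k=-R[:,0];tip=p+R[:,2]*(-.019+.073)
print('tip assumed',tip,'key ang',np.arctan2(k[1],k[0]))
for c,n in ((w,'wrist'),(a,'scene'),(b,'side')):
  oo=o if n=='wrist' else None
  rib=tip+k*.022+[0,0,.049];x,y=proj(c,rib,oo).astype(int);print(n,'exp rib',x,y,'tip',proj(c,tip,oo),'hub',proj(c,(.5447,.0763,.1),oo))
  print([(np.round(q,1).tolist(),int(s)) for q,s in reds(c,max(x-40,0),x+40,max(y-40,0),y+40)])
r=q=None
A=cv2.resize(a['color'][170:260,270:370],(400,360),interpolation=cv2.INTER_CUBIC);B=cv2.resize(b['color'][130:220,250:350],(400,360),interpolation=cv2.INTER_CUBIC)
W=w['color'][150:400:1,100:500];
save(np.vstack([np.hstack([A,B]),np.hstack([W[:240],np.zeros((240,400,3),np.uint8)])]),'over.png')
E
```

```text
time_s: 13.08
ee_pos: [0.5441, 0.0787, 0.1838]
tool_rot: [-0.001, 0.135, 0.991, 0.0]
ft_force: [0.4, -0.2, -2.3]
finger_gap: 0.0137
gripper_force: 40.0
[0.54405927 0.07873029 0.18378152] [[-0.963, 0.268, -0.001], [0.268, 0.963, 0.001], [0.001, 0.001, -1.0]] 0.013675419260146704
tip assumed [0.54400405 0.07878285 0.12978157] key ang -0.27131845915570635
wrist exp rib 284 281 tip [283.97763653 226.97753517] hub [281.4021732  218.80779412]
[([283.1, 293.0], 185)]
scene exp rib 314 220 tip [314.13398895 222.69679358] hub [312.72732254 228.32496544]
[([315.5, 208.5], 6), ([314.3, 221.0], 7), ([328.7, 234.4], 91), ([310.9, 242.9], 8)]
side exp rib 305 150 tip [296.90471001 165.10265458] hub [297.06388583 174.52467979]
[([329.8, 126.1], 9), ([339.3, 145.6], 353), ([306.3, 150.4], 7), ([280.2, 182.2], 5)]
```

View pics/over.png

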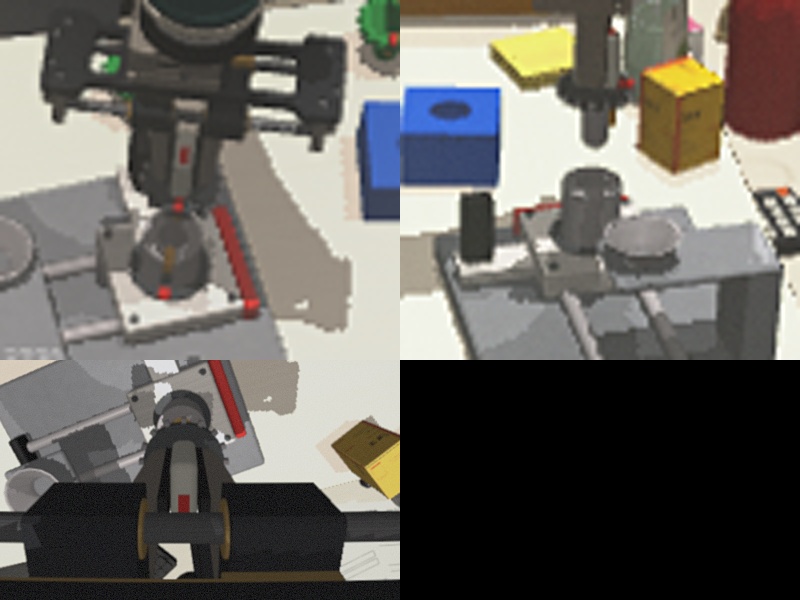

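The rotor hangs upright over the hub, with its tip at side crop (593,147) above the mouth at (591,180). The key's rib faces the keyway mark at scene crop (178,205) and (165,292). I correct by 2 mm and lower it with force checks.

```bash
python3 -m crank '[[-0.002,-0.0027,0.015,0,0,0],[-0.002,-0.0027,0.03,0,0,0],[-0.002,-0.0027,0.04,0,0,0],[-0.002,-0.0027,0.05,0,0,0],[-0.002,-0.0027,0.05,0,0,0]]' 0 40
```

```text
time_s: 13.85
ee_pos: [0.5438, 0.0753, 0.1426]
tool_rot: [-0.002, 0.136, 0.991, 0.0]
ft_force: [-2.4, 4.3, -4.8]
finger_gap: 0.0141
gripper_force: 40.0
```

```bash
python3 -m crank '[[0,0,0.004,0,0,0],[0,0,0.008,0,0,0],[0,0,0.012,0,0,0],[0,0,0.012,0,0,0]]' 0 40
```

```text
time_s: 14.35
ee_pos: [0.5441, 0.075, 0.1341]
tool_rot: [-0.002, 0.136, 0.991, 0.0]
ft_force: [-5.4, 4.1, -0.9]
finger_gap: 0.0137
gripper_force: 40.0
```

```bash
python3 -m crank '[[0,0,0.005,0,0,0],[0,0,0.01,0,0,0],[0,0,0.015,0,0,0],[0,0,0.018,0,0,0],[0,0,0.018,0,0,0]]' 0 40
```

```text
time_s: 14.98
ee_pos: [0.5442, 0.075, 0.1206]
tool_rot: [-0.002, 0.136, 0.991, -0.0]
ft_force: [-7.6, 2.7, 5.7]
finger_gap: 0.0138
gripper_force: 40.0
```

```bash
python3 -m crank '[[0.002,0,0.005,0,0,0],[0.003,0,0.009,0,0,0],[0.003,0,0.013,0,0,0],[0.003,0,0.016,0,0,0],[0.003,0,0.016,0,0,0],[0.003,0,0.016,0,0,0]]' 0 40
```

```text
time_s: 15.72
ee_pos: [0.5444, 0.075, 0.1137]
tool_rot: [0.001, 0.136, 0.991, -0.0]
ft_force: [-18.1, -0.7, 44.3]
finger_gap: 0.0137
gripper_force: 40.0
```

```bash
python3 -m crank '[[0.002,0,-0.004,0,0,0],[0.003,0,-0.005,0,0,0],[0.003,0,-0.005,0,0,0],[0.003,0,-0.005,0,0,0]]' 0 40
python3 - <<'E'
from h import *
o=env.get_obs();R=q2R(o['tool_rot']);a=read_camera('scene');w=read_camera('wrist');b=read_camera('side')
p=np.array(o['ee_pos'])
print(p,np.round(R[:,2],4),np.round(o['torque'],2),np.arctan2(-R[1,0],-R[0,0]))
tip=p+R[:,2]*.054;rib=tip-R[:,0]*.022+[0,0,.049]
for c in (a,b):
  x,y=proj(c,rib).astype(int);print('rib exp',x,y,[(np.round(q,1).tolist(),int(s)) for q,s in reds(c,x-20,x+20,y-20,y+20)])
oo=env.get_obs();print(oo['ft_force'])
E
```

```text
time_s: 16.23
ee_pos: [0.5439, 0.0751, 0.1139]
tool_rot: [0.003, 0.136, 0.991, 0.0]
ft_force: [-1.2, 0.1, 10.7]
finger_gap: 0.0135
gripper_force: 40.0
[0.54390385 0.07505091 0.11394901] [ 5.7e-03 -1.0e-04 -1.0e+00] [ 0.04  0.39 -0.  ] -0.27368853299391827
rib exp 311 233 [([312.6, 222.2], 5), ([327.3, 231.1], 74), ([311.5, 234.0], 6), ([309.9, 243.1], 8)]
rib exp 304 172 [([319.0, 160.5], 4), ([305.5, 172.7], 6), ([288.0, 181.0], 3)]
[-2.07365865 -0.51840979 10.89842203]
```

Seated: the height stayed at 0.114 as the force dropped from 44 to 11 N, and the rib lines up with the keyway mark. I press a bit more and nudge lightly toward the stop to make sure the carriage is still against it.

```bash
python3 -m crank '[[0,0.003,0.001,0,0,0],[0,0.006,0.001,0,0,0],[0,0.006,0.001,0,0,0],[0,0.006,0.001,0,0,0]]' 0 40
```

```text
time_s: 16.88
ee_pos: [0.544, 0.077, 0.1138]
tool_rot: [0.002, 0.137, 0.991, -0.002]
ft_force: [-6.8, -6.4, 21.9]
finger_gap: 0.0136
gripper_force: 40.0
```

```bash
python3 -m crank '[[0,0.004,0,0,0,0],[0,0.006,0,0,0,0],[0,0.006,0,0,0,0]]' 0 40
python3 -m crank '[[0,-0.004,0.0005,0,0,0],[0,-0.007,0.0005,0,0,0],[0,-0.007,0.0005,0,0,0],[0,-0.007,0.0005,0,0,0]]' 0 40
python3 - <<'E'
from h import *
o=env.get_obs();w=read_camera('wrist');R=q2R(o['tool_rot'])
print(o['ee_pos'],np.round(R[:,2],4),np.arctan2(-R[1,0],-R[0,0]),np.round(o['ft_force'],1),o['gripper_force'],np.abs(o['qvel']).max())
E
```

```text
time_s: 17.25
ee_pos: [0.5442, 0.0774, 0.1139]
tool_rot: [0.0, 0.138, 0.99, -0.005]
ft_force: [-11.2, -14.4, 27.7]
finger_gap: 0.0138
gripper_force: 40.0
time_s: 17.75
ee_pos: [0.544, 0.0771, 0.1139]
tool_rot: [0.002, 0.137, 0.991, -0.001]
ft_force: [-7.9, -4.9, 22.8]
finger_gap: 0.0138
gripper_force: 40.0
[0.54404939 0.07705194 0.11386499] [ 0.0034 -0.0029 -1.    ] -0.27504057530837345 [-7.9 -4.9 22.8] 40.008838176727295 0.0012472236077373852
```

```bash
python3 -c "
from rig import env
print(env.job_done())"
```

```text
the job is handed in; nothing more can be done
None
```

The job is handed in at about 18 s; no verdict came back. By my last readings the carriage is hard against the red stop and the rotor sits fully home with its key in the keyway. It is still gripped at 40 N and pressed down with about 23 N, and the arm stayed clear of the bottle, vials and carton.

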